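Purge the test port, then seat the relief head and hold it

ROBOT

A 6-joint arm with a two-finger parallel gripper is mounted at the origin on the work surface. World frame = base frame: x ahead of the robot, y to its left, z up, the work surface at z = 0. Lengths are in mm, angles in degrees, forces in N, time in s.
With the tool pointing down it reaches from about 350 to 850 mm from the base axis. Payload 8.1 kg.
Tool frame: the origin (TCP) lies midway between the tips of the shut fingers; the grasp point (between the pads) lies 19 mm behind it; z points along the fingers, y is the line along which they close (so a half turn about z gives the same grasp; the last joint's range is limited). The gripper opens to 85 mm and grips with 20 to 120 N. Pads are 22 mm wide; open, the fingers measure 114 mm over their backs; the gripper's body (76 mm by 85 mm) begins 54 mm behind the grasp point. The pads swing forward as they close: fully open they stand 13 mm farther back than shut.
Start: joints at [68.675, 7.471, 85.268, -0, 87.261, -4.893], TCP at [169.709, 575.503, 231.292] pointing down, gripper open.
Joint ranges: [-169.43, 169.43], [-51.17, 129.36], [1.28, 143.12], [-76.62, 256.62], [0, 156.53], [-152.29, 152.29]. Speed limits (degrees/s): [136.94, 136.94, 159.86, 180, 180, 180].

INTERFACE

Orientations are given as [roll, pitch, yaw] about the fixed x, y, z axes, in that order (R = Rz(yaw) Ry(pitch) Rx(roll)).
In Python, from bench import r gives the robot as it stands.
- The arm moves only by the shell command python3 steer.py 'ROWS' [FORCE]. ROWS is a JSON list that holds a single list of rows (three levels of brackets), with 1 to 8 rows, each of 7 numbers: a rotation vector rx, ry, rz in units of 2 degrees, then dx, dy, dz in units of 25 mm, then the finger opening in mm; each row is the pose to reach, as a shift and turn from the pose commanded when the command began, along the tool's axes at that moment; what a row does not reach only later rows make up. A row lasts 1/8 s, in which the tool goes at most 62.5 mm and 10.7 degrees, less where a joint would pass 70% of its speed; a pose out of reach is approached as far as the arm can. The fingers move at their own pace and stop on an object; FORCE is the grip in N (left out, the last holds). Time passes only in rows, so rows that do not move let the fingers close. It prints the time, the measured TCP pose, the force, the opening and the grip force at its end. Input that does not fit is refused with a message, and nothing moves.
- r.sense(): the state, without advancing time (a new reading comes with each control period).
- r.snapshot(name): name is "scene" or "top" or "wrist"; returns a dict with "pixels" (400x640x3 uint8, blue, green, red), "fx", "fy", "cx", "cy" (pixels), "pose" (4x4, takes a point from camera to world coordinates). Camera axes: x right, y up, looking along -z (the intrinsics and any distortion apply to the point x, -y, -z); pixel columns grow to the right and rows downward; lengths in mm; the calibration is good to about 2 mm. A picture is of the moment at which its call begins. There is no depth.
- r.hand_in(): hands the job in; it is judged then, once.
The state is a dict: "time": time; "joint_pos": joint angles; "qd": joint speeds; "joint_efforts": joint torques, N m; "tool_pos": TCP position; "tcp_rot": TCP orientation; "ft_force": force on the tool from outside, world axes, zero at the start; "wrist_torque": the same for the moment, N m; "finger_gap": finger opening in mm; "grip_force": force on a finger pad.
Only numpy, scipy, OpenCV 4.12 (cv2) and the standard library are available. Lean on these libraries where they do the work, as an engineer would, in place of code of your own. Each camera call takes 0.05 s, during which the arm holds its last target. There are 200 camera calls.

TASK

Blow the test port clear with a full stroke of the sprung purge lever (swing it to its stop, then let go so that it springs back), then push the brass relief head down into the port until its collar is home on the rim, turn it clockwise about a quarter turn to the stop against the return spring, and keep holding it there for the leak reading. The program finishes while still gripping the head, home and fully turned; the other fittings are left where they are.

Things in the scene. Friction and masses are not known exactly. Their poses are not given: they have to be found in the camera images.
- tester: tester bolted to the bench: aluminium base plate 130 (x) x 220 (y) x 12 mm, origin at the centre of its underside. On it: upright round steel test port near the +y end, brass valve block with the purge lever near the -y end, and a pressure gauge (50 mm dial, top 95 mm above the bench) at x +44, y -18 mm.
- port_mouth (a point): centre of the port's mouth, level with its flat rim, 60 mm above the bench; axes as the tester, z up. Port 49 mm across, bore 27 mm. Two keyways 11 mm wide cut the rim (11.5 mm thick) on its +x and -x sides and let the head's pins down through it. Under the rim the pins turn clockwise only (seen from above); the stop is about 83 degrees from the keyways.
- port_plunger (a joint): sprung plunger in the port, m: 0 at rest, 0.014 when the head is home. It meets the foot of the head when the collar is still 14 mm above the rim, and pushes up with 4 N there, 9 N with the collar on the rim. If the head is let go, the plunger lifts it by that 14 mm.
- return_sleeve (a joint): sprung sleeve inside the port, turned clockwise from above by the head's pins after about 11 degrees of play: 0 at rest, 1.25 rad at its stop. Return torque 0.12 N m at rest, 0.22 N m at the stop: it turns the head back to the keyways if let go.
- lever_pivot (a point): pivot of the purge lever, on its upright axis 55.5 mm above the bench; axes as the tester.
- lever_grip (a point): centre of the black grip of the purge lever (60 mm long, 14 mm wide, 12 mm tall), 70 mm from the pivot, 55.5 mm above the bench; 37 mm of free space between it and the base plate. Turns with the lever: its -x axis points from the pivot along the lever to the tip (100 mm from the pivot).
- purge_lever (a joint): angle of the purge lever: 0 at rest, where it points from the pivot to the tester's -x side; grows as it swings anticlockwise seen from above, towards the tester's -y side, up to the stop at 1.2 rad. A spring returns it to 0 when let go; about 1.5 N at the grip to start, 5 N at the stop.
- relief_head: brass relief head, 89 mm tall, about 0.27 kg, upright on a 4 mm rubber mat; origin at the centre of its foot, z up. Spigot 24 mm in diameter, 30 mm long, tapered foot; two steel bayonet pins, 6 mm thick, 13 mm up on its +x and -x sides, reach 17 mm from the axis; collar 35 mm across, 30 to 34 mm up. Home in the port, the origin is 30 mm below the rim.
- head_hexagon (a point): middle of the head's hexagon, 48 mm above its foot; axes as the head. Hexagon 32 mm across flats, 34 to 62 mm above the foot, one pair of flats facing +y and -y, the others 60 degrees either way. Above it a bonnet 25 mm across; a thin 28 mm lift pin through it, 75 mm above the foot, is parallel to the bayonet pins.
- quick_coupling: bystander: nickel quick coupling with a knurled sleeve, 36 mm in diameter, 52 mm tall, standing on the mat; origin at the centre of its foot.
- extension_tube: bystander: plain aluminium extension tube, 32 mm in diameter, 62 mm tall, standing on the mat; origin at the centre of its foot.
- valve_stem: bystander: dark valve stem with a black rubber tip, 100 mm long, 16 mm thick, lying on the bench beyond the tester and mat; origin below the middle of the stem, x along it.

How it is judged:
By the outcome, as a careful person would: the job done as asked, in the order asked, and still so for the second after the job is handed in, while the arm keeps its last pose, push and grip.
It also fails if it takes over 67 s, if anything falls off the work surface, if the arm or the gripper's body presses on something with over 40 N, if the wrist force passes 120 N, or if a joint passes its speed limit or range.

## Working session

There is one attempt and no reset: what is moved stays moved. The work goes in short steps, Python scripts to look and compute and a shell command to move; the robot and the scene stay as the last step left them, time stands still between calls to the robot, and variables do not carry over. Pictures are saved under pics/ and viewed, at most 10 in all, crops included, and the job is handed in when it is done.

```bash
ls; mkdir -p pics; python3 - <<'E'
from bench import r
import cv2,numpy as np
print(r.sense())
for n in ["scene","top","wrist"]:
    s=r.snapshot(n); cv2.imwrite(f"pics/{n}0.png",s["pixels"]); print(n,s["fx"],s["fy"],s["cx"],s["cy"],[k for k in s]); print(np.round(s["pose"],3).tolist())
    np.savez(f"pics/{n}0.npz",**{k:v for k,v in s.items()})
E
```

```text
bench.py
pics
steer.py
{'time': 0.0, 'joint_pos': array([ 6.86750594e+01,  7.51429673e+00,  8.53294081e+01, -9.22554489e-04,
        8.72595677e+01, -4.89205055e+00]), 'qd': array([ 0.10348169, -0.02430768, -0.06644919,  0.06019032,  0.02944041,
        0.02736713]), 'joint_efforts': array([-1.41941997e-03, -5.69377041e+01, -5.00543904e+01, -3.05128915e-04,
        1.48288527e-02,  8.10839396e-06]), 'tool_pos': array([169.5135017 , 574.99703478, 230.25163235]), 'tcp_rot': array([-1.79897025e+02, -7.88888403e-03,  1.63567148e+02]), 'ft_force': array([-0.15077439,  0.41765204, -0.18231572]), 'wrist_torque': array([-0.02329604,  0.00939107, -0.02598915]), 'grip_force': 0.0, 'finger_gap': 85.26565788903498}
scene 374.93587442708815 374.93587442708815 320.9985783345075 197.44246553437358 ['pixels', 'fx', 'fy', 'cx', 'cy', 'pose']
[[0.421, -0.56, 0.714, 1135.676], [0.907, 0.261, -0.33, -249.339], [-0.001, 0.787, 0.617, 523.428], [0.0, 0.0, 0.0, 1.0]]
top 495.4737408636443 495.4737408636443 325.1994064822974 206.30339909884324 ['pixels', 'fx', 'fy', 'cx', 'cy', 'pose']
[[0.005, 0.996, -0.092, 513.329], [-1.0, 0.003, -0.018, -15.776], [-0.017, 0.092, 0.996, 1143.223], [0.0, 0.0, 0.0, 1.0]]
wrist 354.1387933476958 354.1387933476958 322.1748911036936 199.95803381013272 ['pixels', 'fx', 'fy', 'cx', 'cy', 'pose']
[[0.283, -0.926, -0.248, 105.519], [0.959, 0.274, 0.074, 592.378], [-0.001, -0.259, 0.966, 373.037], [0.0, 0.0, 0.0, 1.0]]
```

View pics/scene0.png

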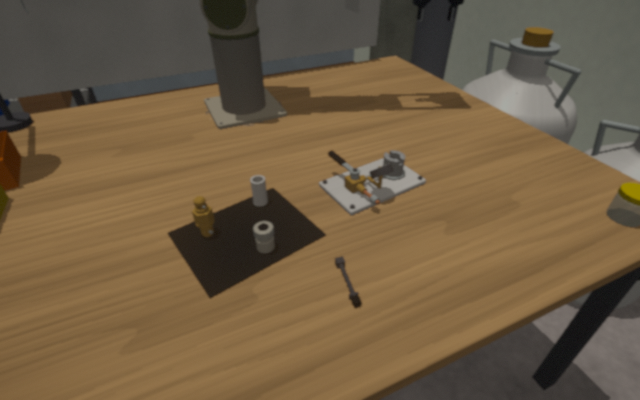

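View pics/top0.png

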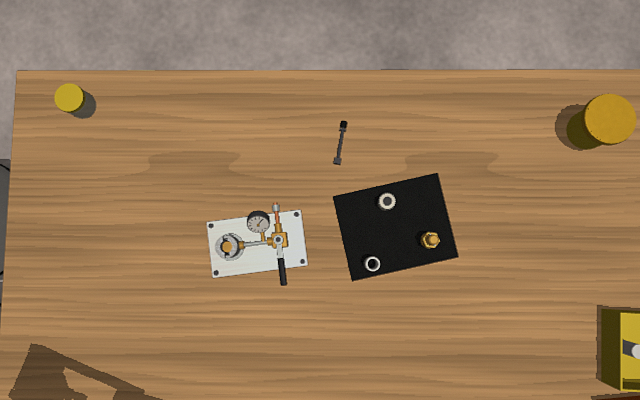

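The scene view shows the mat with the head on the left and the tester to the right. In the top view the port is at about (229,246), the lever block at (279,240), the lever grip tip at (283,284) and the head at (430,240). I'll enlarge both.

```bash
cat > h.py <<'E'
import numpy as np,cv2
def ray(s,u,v):
    d=np.array([(u-s["cx"])/s["fx"],-(v-s["cy"])/s["fy"],-1.]); P=np.array(s["pose"]); return P[:3,3],P[:3,:3]@d
def at(s,u,v,z):
    o,d=ray(s,u,v); return (o+d*(z-o[2])/d[2]).round(1)
def proj(s,p):
    P=np.array(s["pose"]); q=P[:3,:3].T@(np.array(p)-P[:3,3]); return np.round([s["cx"]+s["fx"]*q[0]/-q[2],s["cy"]-s["fy"]*q[1]/-q[2]],1)
def load(n): return dict(np.load(f"pics/{n}.npz"))
def crop(im,x,y,w,h,k):  # with ticks every 10 px
    c=cv2.resize(im[y:y+h,x:x+w],None,fx=k,fy=k,interpolation=cv2.INTER_CUBIC)
    for u in range(-(-x//10)*10,x+w,10):
        cv2.line(c,((u-x)*k,0),((u-x)*k,6),(0,0,255),1); cv2.putText(c,str(u),((u-x)*k,16),0,.35,(0,0,255),1)
    for v in range(-(-y//10)*10,y+h,10):
        cv2.line(c,(0,(v-y)*k),(6,(v-y)*k),(0,0,255),1); cv2.putText(c,str(v),(8,(v-y)*k+4),0,.35,(0,0,255),1)
    return c
E
python3 - <<'E'
from h import *
s=load("top0"); im=s["pixels"]
a=crop(im,200,195,114,100,7); cv2.imwrite("pics/c1.png",a[:600,:798])
cv2.imwrite("pics/c2.png",np.hstack([crop(im,405,215,50,50,8)]+[crop(im,355,250,40,50,8)]))
E
```

```text
(no output)
```

View pics/c1.png

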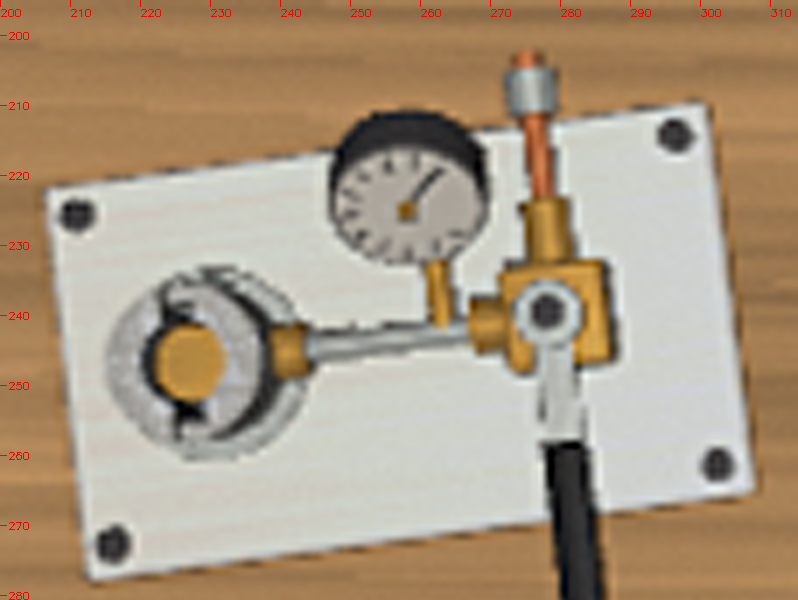

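View pics/c2.png

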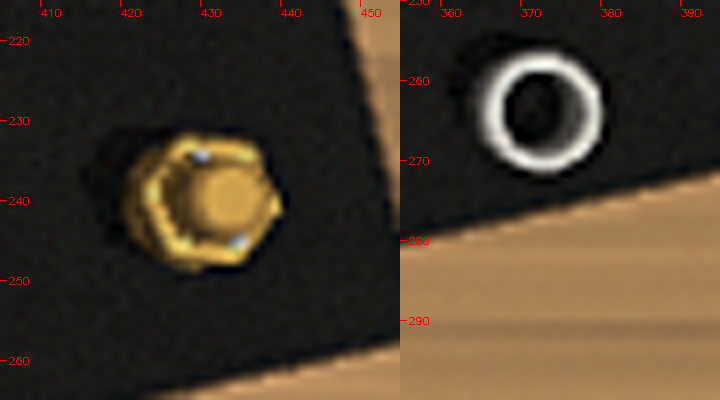

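The crop shows the plate corners at (206.7,222.1), (301.1,209.7), (307.9,265) and (213,277.9). The port mouth is at about (226.5,246.5), with keyways at (225.4,238.6) and (227.1,253.6), and the pivot cap is at (277.9,239.6). On the head, the top is at (433,239.5) and the lift pin tips are at (430,234.4) and (435,245.2).

```bash
python3 - <<'E'
from h import *
s=load("top0")
c=np.array([at(s,u,v,12) for u,v in [(206.7,222.1),(301.1,209.7),(307.9,265),(213,277.9)]])
print("corners",c.tolist(),"ctr",c.mean(0)); e=[np.linalg.norm(c[i]-c[(i+1)%4]) for i in range(4)];print(e)
y=(c[0]+c[3]-c[1]-c[2])[:2]; yaw=np.degrees(np.arctan2(y[1],y[0]))-90
x=(c[0]+c[1]-c[2]-c[3])[:2]; print("yaw",yaw,np.degrees(np.arctan2(x[1],x[0])))
p=at(s,226.5,246.5,60);print("port",p); a=np.radians(yaw);R=np.array([[np.cos(a),np.sin(a)],[-np.sin(a),np.cos(a)]])
print("in tester",R@(p-c.mean(0))[:2]); q=at(s,277.9,239.6,63);print("pivot",q,R@(q-c.mean(0))[:2])
print("grip far",at(s,283,284.5,61))
print("keyways",at(s,225.4,238.6,60),at(s,227.1,253.6,60))
print("headtop",at(s,433,239.5,93),"pins",at(s,430,234.4,79),at(s,435,245.2,79))
print("tube", at(s,372.5,264,66),"coupl",at(s,387,201,56))
w=load("wrist0")
from scipy.spatial.transform import Rotation as Ro
T=np.eye(4);T[:3,:3]=Ro.from_euler("xyz",[-179.897,-.008,163.567],degrees=True).as_matrix();T[:3,3]=[169.5,575,230.25]
print("cam in tool",(np.linalg.inv(T)@w["pose"]).round(3))
E
cat >> h.py <<'E'
from scipy.spatial.transform import Rotation as Ro
def to(s,p,yaw):  # tool-frame turn and shift to reach p with tool down at yaw
    R=Ro.from_euler("xyz",s["tcp_rot"],degrees=True); G=Ro.from_euler("xyz",[180,0,yaw],degrees=True)
    return (R.inv()*G).as_rotvec(degrees=True).round(1).tolist()+(R.inv().apply(np.array(p)-s["tool_pos"])).round(1).tolist()
def lev(th,d,z,P=(540,106),a=187.8,rad=75):
    f=np.radians(a+th);u=np.array([np.cos(f),np.sin(f)]);t=np.array([-u[1],u[0]])
    return list(np.array(P)+rad*u-d*t)+[z],a+th-90
E
python3 - <<'E'
from h import *; from bench import r
print(to(r.sense(),*lev(0,32,200)))
E
```

```text
[-0.1, 0.0, 65.8, -406.5, -346.7, 30.9]
```

Careful with the scale: shifts go in units of 25 mm and turns go in units of 2 degrees. That gives: -406 mm is -16.24, -347 mm is -13.88, 66 degrees is 33.

```bash
python3 steer.py '[[[0,0,33,-16.24,-13.88,1.24,0],[0,0,33,-16.24,-13.88,1.24,0],[0,0,33,-16.24,-13.88,1.24,0],[0,0,33,-16.24,-13.88,1.24,0],[0,0,33,-16.24,-13.88,1.24,0],[0,0,33,-16.24,-13.88,1.24,0],[0,0,33,-16.24,-13.88,1.24,0],[0,0,33,-16.24,-13.88,1.24,0]]]' 40; python3 steer.py '[[[0,0,0,0,0,0,0]]]'; python3 - <<'E'
from h import *; from bench import r
s=r.sense();print(s["time"],s["joint_pos"].round(1),to(s,*lev(0,32,200)),to(s,*lev(0,32,41)))
w=r.snapshot("wrist"); np.savez("pics/w1.npz",**w); cv2.imwrite("pics/w1.png",w["pixels"])
print(proj(w,[524.8,218.8,60]),proj(w,[540,106,55]))
E
```

```text
time: 1.15
tool_pos: [442.6, 155.2, 202.2]
tcp_rot: [180.0, -0.0, 97.5]
ft_force: [1.5, 1.0, -0.1]
finger_gap: -0.1
grip_force: 0.0
time: 1.27
tool_pos: [443.4, 153.2, 201.8]
tcp_rot: [-180.0, 0.1, 97.2]
ft_force: [-0.3, 0.4, 0.1]
finger_gap: -0.2
grip_force: 0.0
1.275 [ 1.280e+01 -1.230e+01  1.076e+02 -1.000e-01  8.480e+01  5.600e+00] [-0.0, 0.1, -0.6, -27.7, 14.6, 1.8] [-0.0, 0.1, -0.6, -27.5, 14.7, 160.8]
[437.9 117.4] [426.3 250.1]
```

View pics/w1.png

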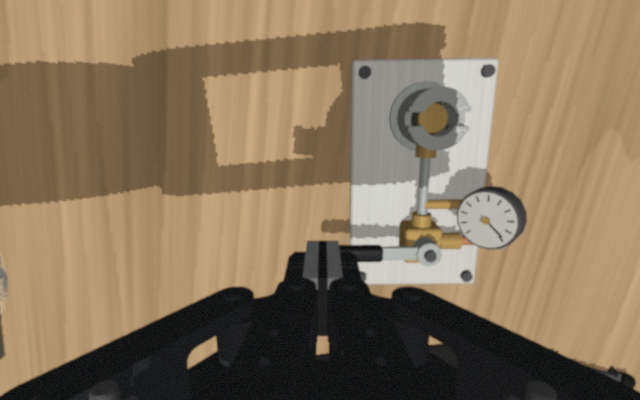

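The wrist view shows the port mouth at (436,118), against a predicted (438,117), and the lever pivot cap at (429,255). Both agree with the measurements, so I'll go down beside the lever.

```bash
python3 steer.py '[[[0,0,0,-1.12,0.6,1.6,0],[0,0,0,-1.12,0.6,3.6,0],[0,0,0,-1.12,0.6,5.6,0],[0,0,0,-1.12,0.6,6.44,0],[0,0,0,-1.12,0.6,6.44,0]]]'; python3 - <<'E'
from h import *; from bench import r
s=r.sense()
for th,d in [(0,18),(15,18),(30,18),(45,18),(60,18),(69,18),(72,17)]: print(to(s,*lev(th,d,40)))
E
```

```text
time: 1.95
tool_pos: [457.9, 132.2, 39.3]
tcp_rot: [-179.7, -0.0, 97.7]
ft_force: [-0.4, -0.3, 0.5]
finger_gap: 0.2
grip_force: 0.0
[-0.3, -0.0, -0.1, -19.1, 2.8, -0.7]
[-0.3, -0.0, -15.1, -39.1, 0.7, -0.7]
[-0.3, -0.1, -30.1, -59.0, 3.9, -0.7]
[-0.3, -0.1, -45.1, -77.4, 12.2, -0.8]
[-0.2, -0.2, -60.1, -93.0, 24.9, -0.9]
[-0.2, -0.2, -69.1, -100.6, 34.3, -0.9]
[-0.2, -0.2, -72.1, -103.1, 38.7, -0.9]
```

Converted, 6 mm is 0.24, -93 mm is -3.72, -60 degrees is -30.

```bash
python3 steer.py '[[[0,0,0,-0.76,0.12,0,0],[0,0,-4,-1.16,0.04,0,0],[0,0,-7.5,-1.56,0.04,0,0],[0,0,-12.5,-2.08,0.12,0,0],[0,0,-17.5,-2.6,0.24,0,0],[0,0,-22.5,-3.08,0.48,0,0],[0,0,-26.5,-3.44,0.72,0,0],[0,0,-30,-3.72,1,0,0]]]'; python3 - <<'E'
from h import *; from bench import r
s=r.sense()
print(s["wrist_torque"])
for th,d in [(60,18),(66,18),(69,18),(71,16),(72,12)]: print(to(s,*lev(th,d,40)))
E
```

```text
time: 2.95
tool_pos: [498.0, 43.4, 43.1]
tcp_rot: [179.9, 0.0, 157.9]
ft_force: [-4.5, 2.3, 2.7]
finger_gap: 0.0
grip_force: 2.3
[ 0.46062817  0.594718   -0.02712579]
[0.1, 0.0, 0.1, 2.7, -1.2, 3.1]
[0.1, 0.0, -5.9, -5.2, -2.7, 3.1]
[0.1, 0.0, -8.9, -9.2, -3.1, 3.1]
[0.1, 0.0, -10.9, -13.9, -2.9, 3.1]
[0.1, 0.0, -11.9, -19.1, -2.1, 3.1]
```

Converted, -12 mm is -0.48, -9 mm is -0.36, -10 degrees is -5.

```bash
python3 steer.py '[[[0,0,-1.5,-0.12,-0.08,0,0],[0,0,-3,-0.24,-0.12,0,0],[0,0,-4.5,-0.36,-0.12,0,0],[0,0,-5,-0.48,-0.12,0,0],[0,0,-5,-0.48,-0.12,0,0]]]'; python3 steer.py '[[[0,0,0,-0.12,0,0,0],[0,0,0,-0.12,0,0,0]]]'
```

```text
time: 3.58
tool_pos: [507.8, 36.0, 42.6]
tcp_rot: [180.0, 0.0, 167.6]
ft_force: [-3.9, 2.5, 4.3]
finger_gap: 0.0
grip_force: 2.6
time: 3.82
tool_pos: [508.6, 35.7, 42.2]
tcp_rot: [180.0, -0.3, 167.6]
ft_force: [-17.1, 4.8, 14.4]
finger_gap: 0.2
grip_force: 8.6
```

The force climbed to 18 N with no further motion, and geometry puts the lever at about 70°, so it is at its stop. Now ease off and lift clear.

Converted, -30 mm is -1.2, 3 mm is 0.12.

```bash
python3 steer.py '[[[0,0,0,0.12,0,0,0],[0,0,0,0.12,0,-1.2,0],[0,0,0,0.12,0,-3.2,0],[0,0,0,0.12,0,-5.2,85],[0,0,0,0.12,0,-6,85]]]'; python3 - <<'E'
from h import *; from bench import r
s=r.sense();print(s["time"])
t=r.snapshot("top"); np.savez("pics/t2.npz",**t); cv2.imwrite("pics/t2.png",crop(t["pixels"],240,200,80,100,6))
# head candidates: head yaw 24 ; go over it
for yaw in (174,114,54,144): print(yaw,to(s,[541,-225.5,230],yaw))
E
```

```text
time: 4.45
tool_pos: [510.0, 35.4, 196.8]
tcp_rot: [179.9, 0.5, 167.6]
ft_force: [0.2, -0.1, 0.0]
finger_gap: 36.0
grip_force: 0.0
4.45
174 [0.1, 0.5, -6.4, -86.7, -248.0, -32.9]
114 [0.3, 0.4, 53.6, -86.7, -248.0, -32.9]
54 [0.5, 0.2, 113.6, -86.7, -248.0, -32.9]
144 [0.2, 0.4, 23.6, -86.7, -248.0, -32.9]
```

View pics/t2.png

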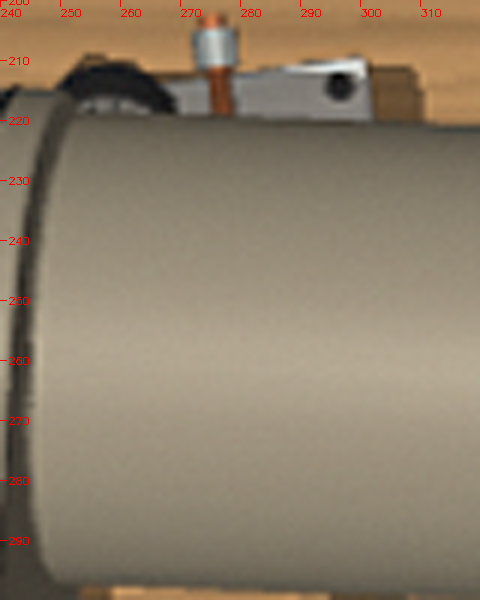

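The arm hides the lever in this view, so I'll check it later. Next I'll move over the head with the pads parallel to a pair of hexagon flats (yaw 144).

Converted, -248 mm is -9.92, -87 mm is -3.48, 24 degrees is 12.

```bash
python3 steer.py '[[[0,0,12,-3.48,-9.92,0,85],[0,0,12,-3.48,-9.92,0,85],[0,0,12,-3.48,-9.92,0,85],[0,0,12,-3.48,-9.92,0,85],[0,0,12,-3.48,-9.92,0,85],[0,0,12,-3.48,-9.92,0,85]]]'; python3 - <<'E'
from h import *; from bench import r
s=r.sense();print(s["time"],s["joint_pos"].round(1))
w=r.snapshot("wrist"); np.savez("pics/w3.npz",**w)
t=r.snapshot("scene"); np.savez("pics/s3.npz",**t)
c=proj(w,[541,-225.5,80]); print(c)
x,y=int(c[0])-40,int(c[1])-50
a=crop(w["pixels"],x,max(y,0),80,100,6)
sc=t["pixels"][130:230,310:365] ; b=cv2.resize(t["pixels"][145:215,320:350],(200,467),interpolation=cv2.INTER_CUBIC)
b=crop(t["pixels"],315,140,35,75,8)
b=cv2.copyMakeBorder(b,0,max(0,a.shape[0]-b.shape[0]),0,0,0); a=cv2.copyMakeBorder(a,0,max(0,b.shape[0]-a.shape[0]),0,0,0)
cv2.imwrite("pics/c3.png",np.hstack([a,b])); print(a.shape,b.shape)
E
```

```text
time: 5.25
tool_pos: [539.0, -226.2, 191.0]
tcp_rot: [180.0, -0.0, 143.5]
ft_force: [0.5, -0.5, -0.3]
finger_gap: 85.0
grip_force: 0.0
5.25 [-27.8   6.3  90.7   0.   83.  -81.3]
[326.8 198.7]
(600, 480, 3) (600, 280, 3)
```

View pics/c3.png

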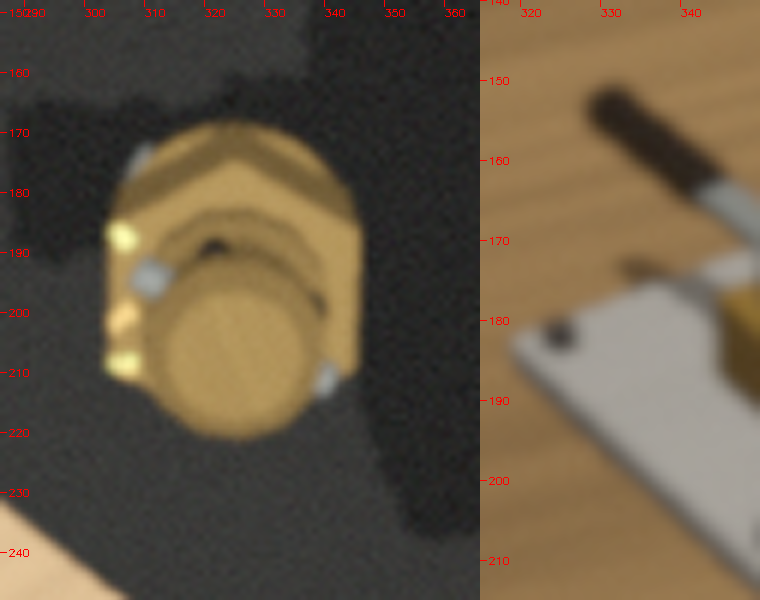

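The lever is back at rest. The head's top disc is at (325.2,207), the lift pin ends are at (311,194.3) and (340.5,211), and the hexagon flats at x 303.8 and 346 are parallel to tool x.

```bash
python3 - <<'E'
from h import *; from bench import r
s=r.sense(); w=load("w3")
p=at(w,325.2,207,93); a=at(w,311,194.3,79);b=at(w,340.5,211,79); print(p,a,b,(a+b)/2,np.linalg.norm(a-b),np.degrees(np.arctan2(*(a-b)[1::-1])))
h1=at(w,303.8,200,66);h2=at(w,346,200,66);print("flats",np.linalg.norm(h1-h2),np.degrees(np.arctan2(*(h2-h1)[1::-1])))
print("bonnet in w1 port:",at(load("w1"),436.5,118,60))
print(to(s,[p[0],p[1],43],144))
E
```

```text
[ 542.3 -228.1   93. ] [ 531.5 -233.    79. ] [ 555. -223.   79.] [ 543.25 -228.     79.  ] 25.53918557824427 -156.948699083527
flats 33.02029678849052 53.373026674782494
bonnet in w1 port: [523.8 218.2  60. ]
[0.0, -0.0, -0.4, -4.8, -1.1, 148.2]
```

Converted, 148 mm is 5.92, -5 mm is -0.2.

```bash
python3 steer.py '[[[0,0,0,-0.2,-0.04,2,85],[0,0,0,-0.2,-0.04,4,85],[0,0,0,-0.2,-0.04,5.4,85],[0,0,0,-0.2,-0.04,5.92,85],[0,0,0,-0.2,-0.04,5.92,85]]]' ; python3 steer.py '[[[0,0,0,0,0,0,30],[0,0,0,0,0,0,30],[0,0,0,0,0,0,20],[0,0,0,0,0,0,20],[0,0,0,0,0,0,20],[0,0,0,0,0,0,20]]]' 80
```

```text
time: 5.98
tool_pos: [542.4, -228.4, 43.3]
tcp_rot: [-180.0, -0.1, 143.6]
ft_force: [-0.0, -0.1, 0.6]
finger_gap: 85.1
grip_force: 0.0
time: 6.72
tool_pos: [543.6, -230.0, 44.8]
tcp_rot: [180.0, 0.1, 143.6]
ft_force: [0.1, 1.6, 6.3]
finger_gap: 30.2
grip_force: 79.0
```

Converted, -120 mm is -4.8, -125 mm is -5.

```bash
python3 steer.py '[[[0,0,0,0,0,-0.8,20],[0,0,0,0,0,-2.8,20],[0,0,0,0,0,-4.8,20],[0,0,0,0,0,-5,20],[0,0,0,0,0,-5,20]]]' ; python3 - <<'E'
from h import *; from bench import r
s=r.sense();print(to(s,[525,220,169],127.8))
w=r.snapshot("wrist"); np.savez("pics/w4.npz",**w)
cv2.imwrite("pics/c4.png",np.hstack([crop(w["pixels"],230,130,190,200,4)]))
E
```

```text
time: 7.35
tool_pos: [542.3, -229.7, 168.6]
tcp_rot: [-180.0, 0.0, 143.6]
ft_force: [0.0, 0.2, -3.8]
finger_gap: 30.3
grip_force: 79.8
[-0.0, 0.0, 15.8, 281.0, 351.5, -0.5]
```

View pics/c4.png

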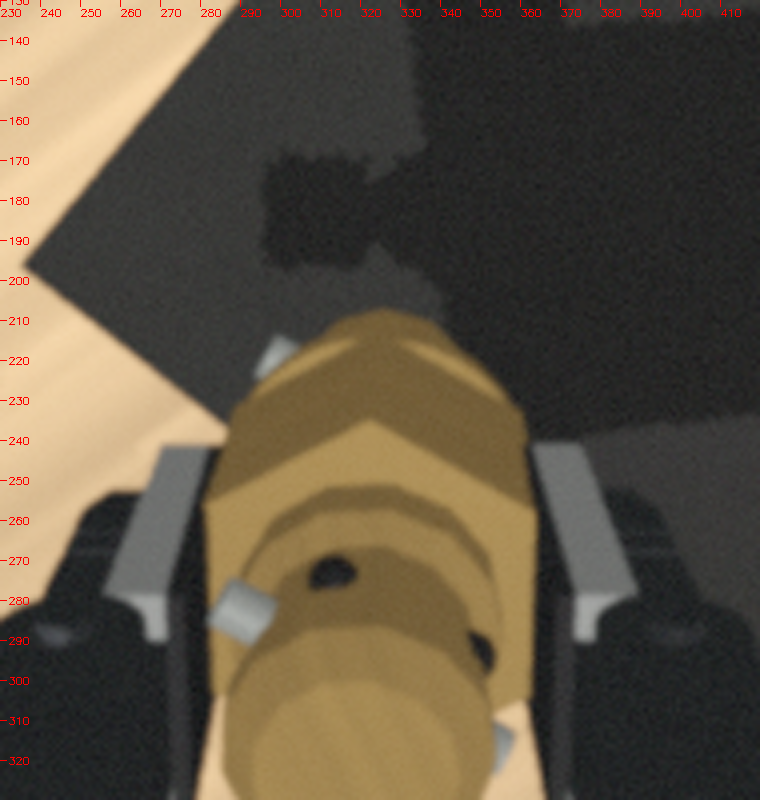

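The head is gripped square, with the hexagon centred between the pads. The hexagon's top corner is at (322.5,234.5) and the lift pin ends are at (290.5,282.5) and (355.8,316.8). From these I'll compute the head's axis in the tool frame.

```bash
python3 - <<'E'
from h import *
w=load("w4"); R=Ro.from_euler("xyz",[180,0,143.6],degrees=True); t=np.array([542.3,-229.7,168.6])
f=168.6-40.8
for n,(u,v),z in [("corner",(322.5,234.5),f+62),("pinA",(290.5,282.5),f+75),("pinB",(355.8,316.8),f+75)]:
    print(n,R.inv().apply(at(w,u,v,z)-t).round(1))
# bounds of collar/foot unseen
E
python3 steer.py '[[[0,0,8,11.24,14.04,0,20],[0,0,8,11.24,14.04,0,20],[0,0,8,11.24,14.04,0,20],[0,0,8,11.24,14.04,0,20],[0,0,8,11.24,14.04,0,20],[0,0,8,11.24,14.04,0,20],[0,0,8,11.24,14.04,0,20],[0,0,8,11.24,14.04,0,20]]]'; python3 steer.py '[[[0,0,0,0,0,0,20],[0,0,0,0,0,0,20]]]'
python3 - <<'E'
from h import *; from bench import r
s=r.sense();print(to(s,[524.5,218.5,110],127.8))
w=r.snapshot("top"); np.savez("pics/t5.npz",**w)
w=r.snapshot("scene"); np.savez("pics/s5.npz",**w)
w=r.snapshot("wrist"); np.savez("pics/w5.npz",**w); cv2.imwrite("pics/w5.png",w["pixels"])
E
```

```text
corner [ 20.2  -1.6 -21.2]
pinA [  7.8 -12.5 -34.2]
pinB [ -5.4   9.9 -34.2]
time: 8.4
tool_pos: [522.4, 222.9, 165.6]
tcp_rot: [-179.8, -0.1, 127.8]
ft_force: [-0.5, -0.0, -3.6]
finger_gap: 30.9
grip_force: 80.0
time: 8.65
tool_pos: [524.5, 218.1, 167.2]
tcp_rot: [-179.9, -0.0, 127.5]
ft_force: [-0.1, -0.0, -2.8]
finger_gap: 30.5
grip_force: 80.0
[-0.1, -0.0, -0.3, 0.3, 0.4, 57.2]
```

View pics/w5.png

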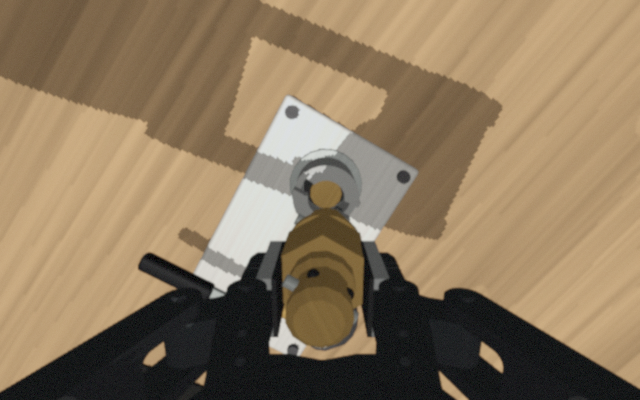

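The wrist view shows the head gripped above the port, with the plunger at about (326,193). I'll use the last picture for an enlarged crop of the port and head foot in this frame.

```bash
python3 - <<'E'
from h import *
w=load("w5"); cv2.imwrite("pics/c5.png",crop(w["pixels"],275,135,100,85,7)[:, :700])
E
```

```text
(no output)
```

View pics/c5.png

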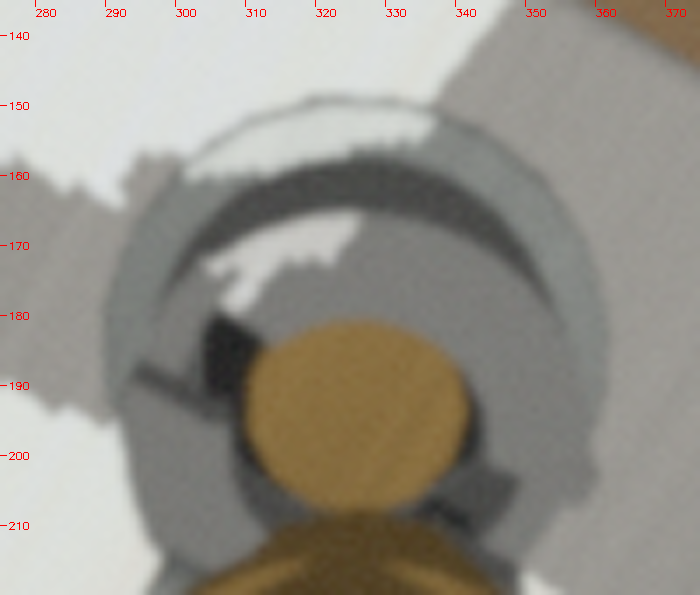

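The crop shows the rim's outer edge running from column 291.7 to 360.6, with its image-top at row 164.7. The plunger disc (z 44) spans columns 310 to 341.9, with its top at row 180.7. I'll fit both circles relative to the head in the same camera.

```bash
python3 - <<'E'
from h import *
from scipy.optimize import least_squares as L
w=load("w5"); R=Ro.from_euler("xyz",[180,0,127.5],degrees=True); t=np.array([524.5,218.1,167.2])
def ext(c,rad,z):
    a=np.linspace(0,2*np.pi,120); q=np.array([proj(w,[c[0]+rad*np.cos(x),c[1]+rad*np.sin(x),z]) for x in a])
    P=w["pose"]; pts=np.c_[c[0]+rad*np.cos(a),c[1]+rad*np.sin(a),0*a+z]-P[:3,3]; k=pts@P[:3,:3]
    u=w["cx"]-w["fx"]*k[:,0]/k[:,2]; v=w["cy"]+w["fy"]*k[:,1]/k[:,2]
    return u.min(),u.max(),v.min(),v.max()
for n,z,m,r0 in [("rim",60,(291.7,360.6,164.7),24.5),("plunger",44,(310,341.9,180.7),12)]:
    s=L(lambda p:np.array(ext(p[:2],p[2],z)[:3])-m,[524,218,r0],diff_step=1e-4,x_scale=[1,1,1])
    s2=L(lambda p:np.array(ext(p[:2],r0,z)[:3])-m,[524,218],diff_step=1e-4)
    print(n,s.x.round(1),ext(s.x[:2],s.x[2],z)[3],s2.x.round(1),"in tool",R.inv().apply(np.r_[s.x[:2],z]-t).round(1))
E
```

```text
rim [526.4 217.8  25.2] 231.34070904367007 [525.9 218.4] in tool [ -1.4   1.3 107.2]
plunger [527.7 216.1  12.4] 211.60514561345295 [527.5 216.4] in tool [ -3.6   1.3 123.2]
```

Converted, 62 mm is 2.48, 30 mm is 1.2.

```bash
python3 steer.py '[[[0,0,0,-0.12,0.08,1.2,20],[0,0,0,-0.12,0.08,2.2,20],[0,0,0,-0.12,0.08,2.48,20],[0,0,0,-0.12,0.08,2.48,20]]]' 100; python3 steer.py '[[[0,0,0,0,0,0.12,20],[0,0,0,0,0,0.24,20],[0,0,0,0,0,0.36,20],[0,0,0,0,0,0.36,20]]]'
```

```text
time: 9.3
tool_pos: [528.2, 217.9, 106.4]
tcp_rot: [-180.0, -0.0, 127.5]
ft_force: [-0.4, 0.9, -3.3]
finger_gap: 30.0
grip_force: 104.1
time: 9.8
tool_pos: [528.2, 218.3, 97.2]
tcp_rot: [-180.0, 0.0, 127.6]
ft_force: [-0.5, -0.7, -2.7]
finger_gap: 30.0
grip_force: 104.5
```

Converted, 5 mm is 0.2, 3 mm is 0.12.

```bash
python3 steer.py '[[[0,0,0,0,0,0.12,20],[0,0,0,0,0,0.2,20],[0,0,0,0,0,0.2,20]]]'; python3 steer.py '[[[0,0,0,0,0,0.12,20],[0,0,0,0,0,0.2,20],[0,0,0,0,0,0.2,20]]]'
```

```text
time: 10.18
tool_pos: [527.9, 218.2, 91.7]
tcp_rot: [-179.9, -0.0, 127.6]
ft_force: [-1.3, -2.9, -4.1]
finger_gap: 29.8
grip_force: 104.4
time: 10.55
tool_pos: [527.9, 218.2, 86.9]
tcp_rot: [-179.9, -0.0, 127.6]
ft_force: [-1.7, -3.8, -3.6]
finger_gap: 29.6
grip_force: 104.4
```

```bash
python3 steer.py '[[[0,0,0,0,-0.028,0.12,20],[0,0,0,0,-0.028,0.2,20],[0,0,0,0,-0.028,0.2,20]]]'; python3 steer.py '[[[0,0,0,0,0,0.12,20],[0,0,0,0,0,0.2,20],[0,0,0,0,0,0.2,20]]]'
```

```text
time: 10.92
tool_pos: [527.9, 218.2, 82.6]
tcp_rot: [180.0, 0.0, 127.6]
ft_force: [-0.6, -3.6, 2.0]
finger_gap: 30.1
grip_force: 104.9
time: 11.3
tool_pos: [528.0, 218.2, 77.4]
tcp_rot: [180.0, 0.0, 127.6]
ft_force: [-0.4, -2.6, 3.7]
finger_gap: 30.0
grip_force: 105.0
```

```bash
python3 steer.py '[[[0,0,0,0,0,0.12,20],[0,0,0,0,0,0.2,20],[0,0,0,0,0,0.2,20]]]'; python3 steer.py '[[[0,0,0,0,0,0.08,20],[0,0,0,0,0,0.16,20],[0,0,0,0,0,0.16,20]]]'
```

```text
time: 11.68
tool_pos: [528.0, 218.2, 72.4]
tcp_rot: [180.0, 0.0, 127.6]
ft_force: [-0.8, -2.3, 4.5]
finger_gap: 29.7
grip_force: 105.2
time: 12.05
tool_pos: [528.2, 218.3, 71.0]
tcp_rot: [180.0, 0.0, 127.6]
ft_force: [-10.9, -6.4, 23.8]
finger_gap: 29.8
grip_force: 107.5
```

The collar is home: z 71.0 against the expected 70.8, with a force step. I'll ease the press a little and turn clockwise.

Converted, -1 mm is -0.04, -0.4 mm is -0.016, 10 degrees is 5.

```bash
python3 steer.py '[[[0,0,5,0.004,-0.008,-0.04,20],[0,0,10,0.008,-0.016,-0.04,20],[0,0,10,0.008,-0.016,-0.04,20]]]'; python3 steer.py '[[[0,0,5,0,-0.008,0,20],[0,0,10,0,-0.016,0,20],[0,0,10,0,-0.016,0,20]]]'
```

```text
time: 12.42
tool_pos: [528.5, 218.3, 71.1]
tcp_rot: [179.8, 0.0, 107.4]
ft_force: [-3.5, -3.7, 12.6]
finger_gap: 30.0
grip_force: 106.3
time: 12.8
tool_pos: [528.3, 218.2, 71.2]
tcp_rot: [179.8, -0.1, 87.4]
ft_force: [-0.7, -3.8, 11.5]
finger_gap: 29.8
grip_force: 106.2
```

Converted, -0.6 mm is -0.024, 0.5 mm is 0.02, 30 degrees is 15.

```bash
python3 steer.py '[[[0,0,5,0,-0.008,0.02,20],[0,0,10,0.008,-0.016,0.02,20],[0,0,15,0.012,-0.024,0.02,20],[0,0,15,0.012,-0.024,0.02,20]]]'; python3 -c "
from bench import r;print(r.sense()['wrist_torque'])"; python3 steer.py '[[[0,0,3,0,0,0,20],[0,0,5,0,0,0,20],[0,0,5,0,0,0,20]]]';  python3 -c "
from bench import r;print(r.sense()['wrist_torque'])"
```

```text
time: 13.3
tool_pos: [527.8, 218.6, 71.2]
tcp_rot: [179.9, -0.1, 57.4]
ft_force: [-2.8, -6.1, 16.3]
finger_gap: 29.6
grip_force: 106.7
[-0.7208205   0.77946569 -0.00203732]
time: 13.68
tool_pos: [527.6, 218.6, 71.2]
tcp_rot: [179.9, -0.1, 47.5]
ft_force: [-4.8, -4.3, 16.3]
finger_gap: 30.0
grip_force: 106.8
[-0.70226528  0.97028566  0.24608533]
```

```bash
for i in 1; do python3 steer.py '[[[0,0,1.5,0,0,0,20],[0,0,1.5,0,0,0,20]]]'; python3 -c "
from bench import r;print(r.sense()['wrist_torque'])"; done; python3 steer.py '[[[0,0,1,0,0,0,20],[0,0,1,0,0,0,20]]]';  python3 -c "
from bench import r;print(r.sense()['wrist_torque'])"
```

```text
time: 13.92
tool_pos: [527.5, 218.6, 71.1]
tcp_rot: [179.9, -0.1, 44.6]
ft_force: [-5.1, -4.2, 17.2]
finger_gap: 30.1
grip_force: 106.9
[-0.77771119  1.01533763  0.27493672]
time: 14.18
tool_pos: [527.6, 218.6, 71.2]
tcp_rot: [179.9, -0.1, 42.6]
ft_force: [-5.5, -4.5, 16.8]
finger_gap: 30.1
grip_force: 106.9
[-0.8070336   1.01176438  0.39808732]
```

```bash
python3 steer.py '[[[0,0,1,0,0,0,20],[0,0,1,0,0,0,20]]]';  python3 -c "
from bench import r;print(r.sense()['wrist_torque'])"; python3 steer.py '[[[0,0,0.75,0,0,0,20],[0,0,0.75,0,0,0,20],[0,0,0.75,0,0,0,20]]]';  python3 -c "
from bench import r;print(r.sense()['wrist_torque'])"
```

```text
time: 14.42
tool_pos: [527.5, 218.7, 71.2]
tcp_rot: [179.9, -0.1, 40.6]
ft_force: [-5.2, -4.0, 17.6]
finger_gap: 29.6
grip_force: 106.9
[-0.73751648  1.09196118  0.39113568]
time: 14.8
tool_pos: [527.5, 218.7, 71.2]
tcp_rot: [179.9, -0.2, 39.1]
ft_force: [-5.5, -4.4, 17.4]
finger_gap: 29.9
grip_force: 106.9
[-0.71721797  1.06571162  0.42900303]
```

Careful with the scale: shifts go in units of 25 mm and turns go in units of 2 degrees. That gives: 3 degrees is 1.5.

```bash
python3 steer.py '[[[0,0,1.5,0,0,0,20],[0,0,1.5,0,0,0,20],[0,0,1.5,0,0,0,20]]]' 120;  python3 -c "
from bench import r
import numpy as np
q=[]
for i in range(4): r.snapshot('scene'); q.append(r.sense()['wrist_torque'][2])
print(np.round(q,3))"
```

```text
time: 15.18
tool_pos: [527.4, 218.7, 71.2]
tcp_rot: [180.0, -0.1, 36.1]
ft_force: [-6.4, -4.4, 17.7]
finger_gap: 29.7
grip_force: 117.3
[0.344 0.409 0.36  0.378]
```

The tool has turned 91° and the torque has levelled off at about 0.38 N m, so the head may be creeping in the pads against the stop. I'll check numerically whether the lift pin has moved relative to the gripper.

```bash
python3 - <<'E'
from h import *; from bench import r
w=r.snapshot("wrist"); np.savez("pics/w6.npz",**w)
g={n:cv2.cvtColor(load(n)["pixels"],cv2.COLOR_BGR2GRAY) for n in("w4","w5","w6")}
for nm,(x,y,a,b) in dict(pinA=(281,272,20,21),pinB=(348,308,14,18),hexcorner=(312,226,22,16),hexL=(278,240,14,40),hexR=(352,240,14,40)).items():
    T=g["w4"][y:y+b,x:x+a]; o=[]
    for n in("w4","w5","w6"):
        S=g[n][y-12:y+b+12,x-12:x+a+12]; m=cv2.matchTemplate(S,T,cv2.TM_CCOEFF_NORMED); _,v,_,l=cv2.minMaxLoc(m); o.append((n,l[0]-12,l[1]-12,round(v,2)))
    print(nm,o)
for n in g: # pin A: grey (unsaturated) bright blob centroid
    h=cv2.cvtColor(load(n)["pixels"],cv2.COLOR_BGR2HSV)[262:310,275:310]; m=(h[...,1]<50)&(h[...,2]>70); k,l,st,c=cv2.connectedComponentsWithStats(m.astype(np.uint8)); print(n,[(tuple((c[i]+[275,262]).round(1)),st[i,4]) for i in range(1,k) if st[i,4]>15])
E
```

```text
pinA [('w4', 0, 0, 1.0), ('w5', 0, 0, 1.0), ('w6', 1, -1, 0.97)]
pinB [('w4', 0, 0, 1.0), ('w5', 1, 10, 0.91), ('w6', 0, 0, 0.99)]
hexcorner [('w4', 0, 0, 1.0), ('w5', 0, 0, 0.99), ('w6', 0, 0, 0.99)]
hexL [('w4', 0, 0, 1.0), ('w5', 0, 1, 0.98), ('w6', 1, -1, 0.99)]
hexR [('w4', 0, 0, 1.0), ('w5', 0, 2, 0.96), ('w6', -1, 0, 0.96)]
w4 [((np.float64(290.1), np.float64(282.6)), np.int32(175))]
w5 [((np.float64(290.1), np.float64(282.7)), np.int32(171))]
w6 [((np.float64(290.1), np.float64(282.3)), np.int32(170))]
```

```bash
cat > chk.py <<'E'
from h import *; from bench import r
q=[]
for i in range(5): w=r.snapshot('wrist'); s=r.sense(); q.append(np.r_[s['wrist_torque'][2],s['ft_force']])
h=cv2.cvtColor(w["pixels"],cv2.COLOR_BGR2HSV)[262:310,275:310]; m=((h[...,1]<50)&(h[...,2]>70)).astype(np.uint8); k,l,st,c=cv2.connectedComponentsWithStats(m)
g0,g=[cv2.cvtColor(x,cv2.COLOR_BGR2GRAY) for x in(load("w4")["pixels"],w["pixels"])]
for x,y,a,b in[(281,272,20,21),(348,308,14,18)]:
    v=cv2.matchTemplate(g[y-8:y+b+8,x-8:x+a+8],g0[y:y+b,x:x+a],cv2.TM_CCOEFF_NORMED); print(cv2.minMaxLoc(v)[3],end=" ")
print(s["time"],np.mean(q,0).round(3),s["tcp_rot"].round(1),s["joint_pos"].round(1),[(c[i]+[275,262]).round(1).tolist() for i in range(1,k) if st[i,4]>15])
E
python3 chk.py; python3 steer.py '[[[0,0,1.5,0,0,0,20],[0,0,1.5,0,0,0,20],[0,0,1.5,0,0,0,20]]]';python3 chk.py
```

```text
(9, 7) (8, 8) 15.675 [ 0.347 -5.864 -4.42  17.975] [ 1.799e+02 -1.000e-01  3.610e+01] [17.4 10.6 99.2 -0.  70.1 71.3] [[290.2, 282.3]]
time: 16.05
tool_pos: [527.6, 218.9, 71.2]
tcp_rot: [180.0, -0.2, 33.1]
ft_force: [-4.6, -3.5, 17.3]
finger_gap: 29.6
grip_force: 117.3
(9, 7) (8, 8) 16.3 [ 0.572 -4.651 -3.041 16.959] [180.   -0.2  33.1] [17.4 10.6 99.2  0.  70.1 74.3] [[290.0, 282.3]]
```

```bash
python3 steer.py '[[[0,0,1,0,0,0,20],[0,0,1,0,0,0,20],[0,0,1,0,0,0,20]]]';python3 chk.py
```

```text
time: 16.68
tool_pos: [527.8, 219.1, 71.2]
tcp_rot: [180.0, -0.2, 31.1]
ft_force: [-3.7, -2.7, 15.9]
finger_gap: 29.7
grip_force: 117.4
(9, 7) (8, 8) 16.925 [ 0.446 -3.669 -2.165 15.871] [180.   -0.2  31.1] [17.4 10.6 99.2  0.  70.  76.3] [[290.1, 282.4]]
```

```bash
python3 - <<'E'
from h import *; from bench import r
a=load("s5")["pixels"]; b=r.snapshot("scene")["pixels"]; o=load("s3")["pixels"]
g=[cv2.cvtColor(x,cv2.COLOR_BGR2GRAY) for x in (o,a,b)]
for x,y in [(318,172),(410,172),(343,198),(385,160)]:
    T=g[0][y:y+18,x:x+18]
    for k in (1,2):
        v=cv2.matchTemplate(g[k][y-8:y+26,x-8:x+26],T,cv2.TM_CCOEFF_NORMED);m=cv2.minMaxLoc(v);print((x,y),k,m[3],round(m[1],2))
# head vs gripper: affine between w4 and now in head region
w=r.snapshot("wrist")["pixels"]; A=cv2.cvtColor(load("w4")["pixels"],6);B=cv2.cvtColor(w,6)
mask=np.zeros_like(A);mask[232:330,284:362]=255
p=cv2.goodFeaturesToTrack(A,60,.02,4,mask=mask); q,st,_=cv2.calcOpticalFlowPyrLK(A,B,p,None,winSize=(15,15))
d=(q-p)[st==1]; print("flow median",np.median(d,0),np.percentile(d,[10,90],axis=0).round(2).tolist(),len(d))
for u,v in p[st==1].round(0)[:0]: pass
M,_=cv2.estimateAffinePartial2D(p[st==1],q[st==1]);print(np.degrees(np.arctan2(M[1,0],M[0,0])),M[:,2])
E
```

```text
(318, 172) 1 (8, 8) 1.0
(318, 172) 2 (8, 8) 1.0
(410, 172) 1 (8, 9) 0.88
(410, 172) 2 (8, 9) 0.88
(343, 198) 1 (8, 8) 1.0
(343, 198) 2 (8, 8) 1.0
(385, 160) 1 (8, 8) 0.8
(385, 160) 2 (8, 8) 0.83
flow median [0.34744263 0.04159546] [[-106.24, -67.05], [1.57, 18.26]] 25
1.024244452808213 [ 8.27094618 -3.89850046]
```

Converted, -4 degrees is -2.

```bash
python3 steer.py '[[[0,0,-2,0,0,0,20],[0,0,-2,0,0,0,20],[0,0,-2,0,0,0,20]]]';python3 chk.py;python3 steer.py '[[[0,0,-2,0,0,0,20],[0,0,-2,0,0,0,20],[0,0,-2,0,0,0,20]]]';python3 chk.py
```

```text
time: 17.4
tool_pos: [527.8, 219.2, 71.3]
tcp_rot: [180.0, -0.2, 35.1]
ft_force: [-3.8, -1.1, 15.2]
finger_gap: 29.7
grip_force: 117.4
(9, 7) (8, 8) 17.65 [ 0.395 -4.126 -2.053 15.785] [180.   -0.2  35.1] [17.4 10.6 99.2  0.  70.  72.3] [[290.1, 282.5]]
time: 18.02
tool_pos: [527.9, 219.1, 71.2]
tcp_rot: [179.9, -0.2, 39.1]
ft_force: [-3.1, -1.2, 16.4]
finger_gap: 29.8
grip_force: 117.4
(9, 7) (8, 8) 18.275 [ 0.244 -3.235 -1.503 15.621] [179.9  -0.2  39.1] [17.4 10.6 99.2  0.  70.  68.3] [[290.2, 282.5]]
```

```bash
python3 steer.py '[[[0,0,2,0,0,0,20],[0,0,2,0,0,0,20],[0,0,2,0,0,0,20],[0,0,2,0,0,0,20],[0,0,2,0,0,0,20],[0,0,2,0,0,0,20]]]';python3 chk.py; python3 -c "
from bench import r
print(r.hand_in())"
```

```text
time: 19.02
tool_pos: [528.0, 219.4, 71.3]
tcp_rot: [180.0, -0.3, 35.1]
ft_force: [-2.8, -0.7, 14.1]
finger_gap: 29.5
grip_force: 117.4
(9, 7) (8, 8) 19.275 [ 0.315 -2.892 -0.926 14.909] [180.   -0.3  35.1] [17.4 10.6 99.2  0.  70.  72.3] [[290.2, 282.5]]
the job is handed in; nothing more can be done
None
```

I purged the port with a full lever stroke (the lever sprang back to rest), pushed the relief head home and turned it clockwise to the stop. I handed in at 19.3 s still gripping it; tool yaw showed about 92° of turn against the stated 83°, so I judged the stop from the rise in torque.

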